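# Make up two drive-unit repair kits from the parts on the mat

## Task

Make up two repair kits from the parts laid out on the green mat: the blue tray gets the ball bearing with black seals, the silver toothed-belt pulley and the dark shaft coupling with the red band; the yellow tray gets the ball bearing with red seals and the brass gear. In each tray the bearing lies flat in the bay lined with grey foam, and the other parts stand on the bare floor of the other bay, the same way up as they stand now, side by side and not on top of each other. Set every part down gently rather than dropping it, and leave the bearing with silver shields and the steel gear where they lie.

Things in the scene. Friction and masses are not known exactly. Their poses are not given: they have to be found in the camera images.
- bearing_black_c (a point): Centre of the ball bearing with black seals: steel rings with a black annulus between, 52 mm outside diameter, 25 mm bore, 15 mm high, lying flat on the mat (axis = its z, upright). Loose, about 130 g. The point is its centre, half-way up. The mat is 3 mm thick.
- bearing_red_c (a point): Centre of the ball bearing with red seals: steel rings with a red annulus between, 47 mm outside diameter, 20 mm bore, 14 mm high, lying flat on the mat (axis = its z). Loose, about 110 g. The point is its centre, half-way up. The mat is 3 mm thick.
- gear_brass_c (a point): Centre of the brass (yellow metal) spur gear: toothed disc 50 mm over the teeth and 18 mm thick below, plain hub 28 mm in diameter on top of it, 30 mm high in all, hub up on the mat (axis = its z). Loose, about 260 g. The point is its centre, half-way up. The mat is 3 mm thick.
- pulley_c (a point): Centre of the silver aluminium toothed-belt pulley: two flanges 48 mm in diameter at its foot and at 22 mm height with the teeth between, a hub 26 mm in diameter on top, 30 mm high in all, hub up on the mat (axis = its z). Loose, about 110 g. The point is its centre, half-way up. The mat is 3 mm thick.
- coupling_c (a point): Centre of the dark steel jaw coupling, a cylinder 39 mm in diameter and 54 mm high with a red plastic band 43 mm in diameter round it from 19 to 35 mm above its foot, standing on end on the mat (axis = its z). Loose, about 220 g. The point is its centre, half-way up. The mat is 3 mm thick.
- bearing_steel_c (a point): Centre of the ball bearing with plain silver metal shields, not wanted: 47 mm outside diameter, 20 mm bore, 14 mm high, lying flat on the mat. Loose. The point is its centre, half-way up. The mat is 3 mm thick.
- gear_steel_c (a point): Centre of the dark grey steel spur gear, not wanted: the same shape as the brass one (50 mm over the teeth, hub 28 mm, 30 mm high). Loose. The point is its centre, half-way up. The mat is 3 mm thick.
- tray_blue: Blue kit tray 216 mm (its x) by 169 mm (its y), 28 mm high, open on top, fixed; origin at the centre of its underside. Walls and floor 3 mm thick. A 24 mm high divider along y = 0 makes two bays, each 210 by 80 mm, centred at y = +41 and -41 mm. The bay at +y is lined with firm grey foam 5 mm thick (top 8 mm above the origin), the bay at -y is bare (floor 3 mm above the origin).
- tray_yellow: Yellow kit tray 216 mm (its x) by 169 mm (its y), 28 mm high, open on top, fixed; origin at the centre of its underside. Walls and floor 3 mm thick. A 24 mm high divider along y = 0 makes two bays, each 210 by 80 mm, centred at y = +41 and -41 mm. The bay at -y is lined with firm grey foam 5 mm thick (top 8 mm above the origin), the bay at +y is bare (floor 3 mm above the origin).
There are look-alikes about, which are no part of the job. What is shaped like the part that bears bearing_red_c but pink or purple is not meant.

How it is judged (in metres and radians):
At the end, for the whole second after the job is handed in: All five kit parts upright at rest on the floor or foam of their own bays (bearings on foam): centre within 90 mm of the tray's middle lengthwise, 20 mm of the bay's middle line, 4 mm of resting height, tilt under 0.12 rad; the two unwanted parts within 20 mm of their start (x of bearing_black_c in the frame of tray_blue between -0.09 and 0.09 m and y of bearing_black_c in the frame of tray_blue between 0.022 and 0.062 m and z of bearing_black_c in the frame of tray_blue between 0.0115 and 0.0195 m and angle between each of bearing_black_c, pulley_c, coupling_c, bearing_red_c, gear_brass_c's own z axis and vertical below 0.12 rad and linear speed of each of bearing_black, pulley, coupling, bearing_red, gear_brass below 0.02 m/s and x of pulley_c in the frame of tray_blue between -0.09 and 0.09 m and y of pulley_c in the frame of tray_blue between -0.062 and -0.022 m and z of pulley_c in the frame of tray_blue between 0.014 and 0.022 m and x of coupling_c in the frame of tray_blue between -0.09 and 0.09 m and y of coupling_c in the frame of tray_blue between -0.062 and -0.022 m and z of coupling_c in the frame of tray_blue between 0.026 and 0.034 m and x of bearing_red_c in the frame of tray_yellow between -0.09 and 0.09 m and y of bearing_red_c in the frame of tray_yellow between -0.062 and -0.022 m and z of bearing_red_c in the frame of tray_yellow between 0.011 and 0.019 m and x of gear_brass_c in the frame of tray_yellow between -0.09 and 0.09 m and y of gear_brass_c in the frame of tray_yellow between 0.022 and 0.062 m and z of gear_brass_c in the frame of tray_yellow between 0.014 and 0.022 m and distance of each of bearing_steel_c, gear_steel_c from where it was at the start of the episode below 0.02 m); the robot touches nothing.
It fails at once if a part drops or slams into its tray (faster than 0.65 m/s within 40 mm of its resting height) ((horizontal distance between bearing_black_c and tray_blue below 0.11 m and z of bearing_black_c in the frame of tray_blue below 0.0555 m and linear speed of bearing_black above 0.65 m/s) or (horizontal distance between pulley_c and tray_blue below 0.11 m and z of pulley_c in the frame of tray_blue below 0.058 m and linear speed of pulley above 0.65 m/s) or (horizontal distance between coupling_c and tray_blue below 0.11 m and z of coupling_c in the frame of tray_blue below 0.07 m and linear speed of coupling above 0.65 m/s) or (horizontal distance between bearing_red_c and tray_yellow below 0.11 m and z of bearing_red_c in the frame of tray_yellow below 0.055 m and linear speed of bearing_red above 0.65 m/s) or (horizontal distance between gear_brass_c and tray_yellow below 0.11 m and z of gear_brass_c in the frame of tray_yellow below 0.058 m and linear speed of gear_brass above 0.65 m/s)).
It fails at once if a part that is not wanted is shifted by more than 20 mm (distance of any of bearing_steel_c, gear_steel_c from where it was at the start of the episode above 0.02 m).
It also fails if it takes over 112 s, if anything falls off the work surface, if the arm or the gripper's body presses on something with over 40 N, if the wrist force passes 120 N, or if a joint passes its speed limit or range.

## Robot

A 7-joint arm with a two-finger parallel gripper is mounted at the origin on the work surface. World frame = base frame: x ahead of the robot, y to its left, z up, the work surface at z = 0. Lengths are in mm, angles in rad, forces in N, time in s.
With the tool pointing down it reaches from about 400 to 850 mm from the base axis. Payload 6.9 kg.
Tool frame: the origin (TCP) lies on the centre line of the jaws, within the pads' length; the fingertips stand 19 mm ahead of it and the grasp point (between the pads) is the TCP (manip.tcp_to_tips is the distance from the TCP to the fingertips, in mm); z points along the fingers, y is the line along which they close (so a half turn about z gives the same grasp; the last joint's range is limited). The gripper opens to 85 mm and grips with 20 to 120 N. Pads are 22 mm wide; open, the fingers measure 114 mm over their backs; the gripper's body (76 mm by 85 mm) begins 54 mm behind the grasp point. The pads swing forward as they close: fully open they stand 13 mm farther back than shut.
Start: joints at [1.427, 0.507, -0.238, 1.5, 0.126, 1.149, -0.155], TCP at [154.477, -605.598, 250.275] pointing down, gripper open.
Joint ranges: [-3.08, 3.08], [-0.24, 2.05], [-1.43, 1.35], [0, 2.5], [-1.52, 4.66], [0.17, 1.96], [-2.89, 2.89]. Speed limits (rad/s): [2.39, 2.39, 3.14, 3.14, 3.14, 3.14, 3.14].

## Interface

Orientations are given as a 3x3 rotation matrix whose columns are the frame's x, y, z axes.
In Python, from cell import telemetry, vision, finish_job, manip gives the robot as it stands. The module is installed in compiled form; this text tells all that it offers.
- The arm moves only by the tool send_rows, never from a script. Its argument "plan" is a list of rows, each an object of numbers: "x", "y", "z": the shift along the world's x, y, z as a fraction of full scale; "wx", "wy", "wz": the turn, a rotation vector about the world's x, y, z as a fraction of full scale; "claw": the opening, from -1 (shut) to 1 (fully open). In form: [{"x": .., "y": .., "z": .., "wx": .., "wy": .., "wz": .., "claw": ..}, ...]. A call has 1 to 10 rows; each row shifts and turns the commanded pose from where the row before left it; what a row does not reach is not made up. Full scale, the value 1, is 0.05 m for a shift and 8 degrees for a turn. A row lasts 1/8 s, in which the tool goes at most 62.5 mm and 10.7 degrees, less where a joint would pass 70% of its speed; a pose out of reach is approached as far as the arm can. A call with a number of a shift or a turn outside -1 to 1 is refused whole. A call with a gripper value outside its range is refused whole. The fingers move at their own pace and stop on an object; the grip force is fixed at half the most. Time passes only in rows, so rows that do not move let the fingers close. It gives the time, the measured TCP pose, the force, the opening and the grip force at its end, in the units of the state.
- telemetry.get_state(): the state, without advancing time (a new reading comes with each control period).
- vision.grab_frame(name): name is "side" or "top" or "wrist"; returns the picture (384x512x3 uint8, red, green, blue); there is no depth.
- vision.camera_params(name): a dict with "fovy" (degrees; the focal length in pixels is half the picture's height over the tangent of half this angle, whatever the lens; pixels are square), "cx", "cy" (the principal point, pixels), "dist" ([k1, k2, p1, p2, k3] as OpenCV has them; the pictures are not rectified), "R" (3x3) and "t" (3): a world point X has camera coordinates R X + t; the wrist camera has in their place "hand_eye" (4x4, takes a point from camera to tool coordinates, whose origin is the TCP and whose axes are the flange's). Camera axes: x right, y down, z forward; pixel columns grow to the right and rows downward; lengths in mm; the calibration is good to about 2 mm. A picture is of the moment at which its call begins: read the wrist's pose just before it. camera_params takes no time and is no camera call.
- finish_job(): hands the job in; it is judged then, once.
The state is a dict: "t": time; "q": joint angles; "dq": joint speeds; "effort": joint torques, N m; "tcp_pos": TCP position; "tool_rot": TCP orientation; "force": force on the tool from outside, world axes, zero at the start; "torque": the same for the moment, N m; "finger_gap": finger opening in mm; "grip_force": force on a finger pad.
Only numpy, scipy, OpenCV 4.12 (cv2) and the standard library are available. Lean on these libraries where they do the work, as an engineer would, in place of code of your own. Each camera call takes 0.05 s, during which the arm holds its last target. There are 200 camera calls.

## Working session

There is one attempt and no reset: what is moved stays moved. The work goes in short steps, Python scripts to look and compute and a tool call to move; the robot and the scene stay as the last step left them, time stands still between calls to the robot, and variables do not carry over. Pictures are saved under pics/ and viewed, at most 14 in all, crops included, and the job is handed in when it is done.

Besides the shell and the picture viewer there is one more tool, called after ">>>" in YAML: its name, and indented under it one key for each argument. send_rows: Moves the arm, as the interface text tells. Shift numbers are shares of 0.05 m and turn numbers shares of 8 degrees, none past 1 either way. Its arguments: {"type":"object","properties":{"plan":{"type":"array","items":{"type":"object","properties":{"x":{"type":"number","minimum":-1,"maximum":1},"y":{"type":"number","minimum":-1,"maximum":1},"z":{"type":"number","minimum":-1,"maximum":1},"wx":{"type":"number","minimum":-1,"maximum":1},"wy":{"type":"number","minimum":-1,"maximum":1},"wz":{"type":"number","minimum":-1,"maximum":1},"claw":{"type":"number"}}}}},"required":["plan"]}

```bash
mkdir -p pics; cat > h.py <<'E'
import numpy as np, cv2
from cell import telemetry, vision
def K(p):
    f=192/np.tan(np.radians(p["fovy"])/2)
    return np.array([[f,0,p["cx"]],[0,f,p["cy"]],[0,0,1.]])
def pose(name,st=None):
    p=vision.camera_params(name)
    if name!="wrist": return p,np.array(p["R"]),np.array(p["t"],float)
    st=st or telemetry.get_state()
    T=np.eye(4);T[:3,:3]=st["tool_rot"];T[:3,3]=st["tcp_pos"]
    M=np.linalg.inv(T@np.array(p["hand_eye"]));return p,M[:3,:3],M[:3,3]
def cast(name,uv,z,st=None):
    p,R,t=pose(name,st)
    n=cv2.undistortPoints(np.array(uv,float).reshape(-1,1,2),K(p),np.array(p["dist"],float)).reshape(-1,2)
    d=np.c_[n,np.ones(len(n))]@R; o=-R.T@t
    return o+d*((z-o[2])/d[:,2])[:,None]
def proj(name,X,st=None):
    p,R,t=pose(name,st)
    return cv2.projectPoints(np.array(X,float).reshape(-1,1,3),cv2.Rodrigues(R)[0],t,K(p),np.array(p["dist"],float))[0].reshape(-1,2)
def grab(name,fn=None,scale=1):
    im=vision.grab_frame(name)[:,:,::-1].copy()
    if fn: cv2.imwrite("pics/"+fn,cv2.resize(im,None,fx=scale,fy=scale) if scale!=1 else im)
    return im
E
python3 - <<'E'
from h import *
for n in("top","side","wrist"):
    im=grab(n,n+"0.png",1.5)
    cv2.imwrite(n+"raw.png",im)
    p=vision.camera_params(n);print(n,p["fovy"],p["cx"],p["cy"],p["dist"])
    if n=="wrist":print(np.round(p["hand_eye"],3))
    else: print(np.round(p["R"],3),p["t"])
s=telemetry.get_state();print(s["tcp_pos"],np.round(s["tool_rot"],3),s["finger_gap"],s["t"])
E
```

```text
top 47.61591458019107 255.92318431375645 187.9204222976117 [-0.03647273  0.          0.          0.          0.        ]
[[ 0.004 -1.    -0.016]
 [-0.998 -0.003 -0.055]
 [ 0.055  0.016 -0.998]] [  10.8272358   517.78677282 1083.5901875 ]
side 42.92481787559072 256.2832792409513 191.5623920199394 [-0.01653695  0.          0.          0.          0.        ]
[[-0.999 -0.045 -0.013]
 [-0.015  0.57  -0.822]
 [ 0.045 -0.82  -0.57 ]] [ 541.73793533   58.91859659 1458.91758267]
wrist 64.68292986272236 254.53148318923263 191.9157104037878 [0.01048535 0.         0.         0.         0.        ]
[[ 1.00000e-03 -9.66000e-01 -2.58000e-01  6.48300e+01]
 [ 1.00000e+00  1.00000e-03 -1.00000e-03 -1.76000e-01]
 [ 1.00000e-03 -2.58000e-01  9.66000e-01 -1.23919e+02]
 [ 0.00000e+00  0.00000e+00  0.00000e+00  1.00000e+00]]
[ 154.35837756 -605.27576903  249.6527557 ] [[ 0.969  0.247 -0.   ]
 [ 0.247 -0.969  0.001]
 [-0.    -0.001 -1.   ]] 85.3084175481761 0.15
```

View pics/top0.png

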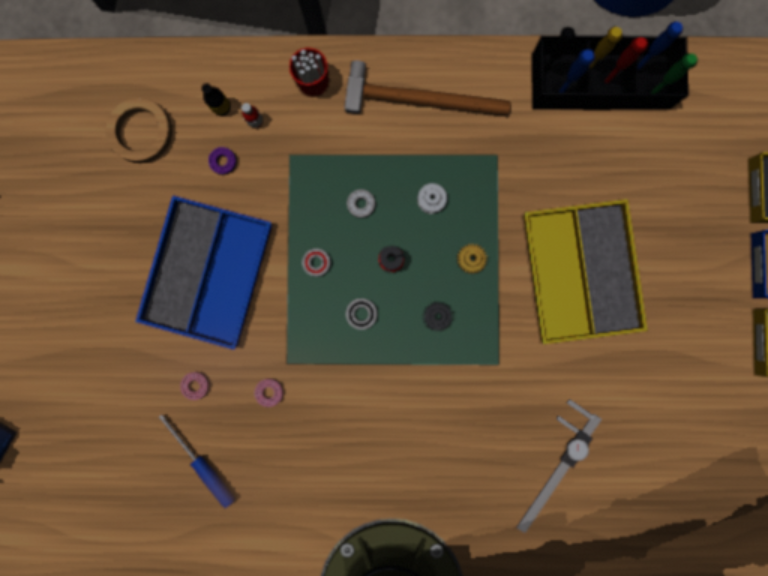

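View pics/side0.png

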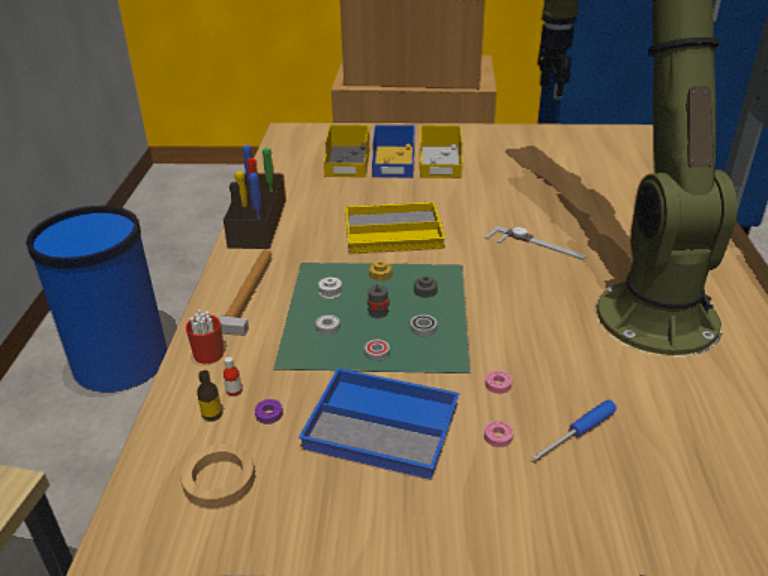

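Top view (768x576 px): the wanted parts are the red-seal bearing (316,262), black-seal bearing (361,313), pulley (432,197), coupling (392,259) and brass gear (472,258).

Things that could be taken for them:
- Silver bearing (361,203), confusable with the black one.
- Steel gear (438,316), confusable with the brass gear.
- Pink rings (195,385) and (268,392), and the purple ring (222,160), confusable with the red bearing. All three lie off the mat.

Next I measure the positions and check the choice in one close crop.

```bash
cat > m.py <<'E'
from h import *
im=cv2.imread("topraw.png");hsv=cv2.cvtColor(im,cv2.COLOR_BGR2HSV)
g=cv2.inRange(hsv,(65,60,20),(95,255,255))
roi=np.zeros_like(g);roi[108:238,196:328]=255
m=cv2.morphologyEx(cv2.bitwise_and(cv2.bitwise_not(g),roi),cv2.MORPH_OPEN,np.ones((3,3)))
cs,_=cv2.findContours(m,cv2.RETR_EXTERNAL,cv2.CHAIN_APPROX_NONE)
for c in cs:
    (u,v),r=cv2.minEnclosingCircle(c)
    if cv2.contourArea(c)<60 or r>15: continue
    print("part",np.round([u*1.5,v*1.5]),round(r*2.5*2),np.round(cast("top",[[u,v]],12)[0]))
for nm,lo,hi,rr in(("blue",(105,120,40),(125,255,255),(80,185,120,240)),("yellow",(22,120,60),(34,255,255),(340,435,125,235))):
    m=cv2.inRange(hsv,lo,hi);k=np.zeros_like(m);k[rr[2]:rr[3],rr[0]:rr[1]]=255
    m=cv2.bitwise_and(m,k);pts=cv2.findNonZero(m)
    box=cv2.boxPoints(cv2.minAreaRect(pts))
    W=cast("top",box,28)
    print(nm,np.round(W),np.round(W.mean(0)),[round(float(np.linalg.norm(W[i]-W[i-1]))) for i in range(4)],[round(float(np.degrees(np.arctan2(*(W[i]-W[i-1])[1::-1]))),1) for i in range(4)])
cv2.imwrite("pics/crop.png",cv2.resize(im[110:235,85:440],None,fx=2.2,fy=2.2,interpolation=cv2.INTER_CUBIC))
E
python3 m.py
```

```text
part [308. 353.] 46 [397. 141.  12.]
part [437. 316.] 49 [461. -77.  12.]
part [361. 313.] 56 [465.  52.  12.]
part [316. 262.] 51 [552. 128.  12.]
part [391. 259.] 49 [557.   2.  12.]
part [472. 258.] 54 [ 559. -135.   12.]
part [360. 203.] 51 [653.  53.  12.]
part [432. 198.] 54 [661. -68.  12.]
blue [[451. 429.  28.]
 [665. 372.  28.]
 [616. 201.  28.]
 [404. 259.  28.]] [534. 315.  28.] [176, 222, 178, 220] [74.7, -14.8, -105.9, 164.8]
yellow [[ 635. -219.   28.]
 [ 661. -395.   28.]
 [ 439. -423.   28.]
 [ 414. -248.   28.]] [ 537. -321.   28.] [223, 179, 224, 177] [7.5, -81.7, -173.0, 98.1]
```

View pics/crop.png

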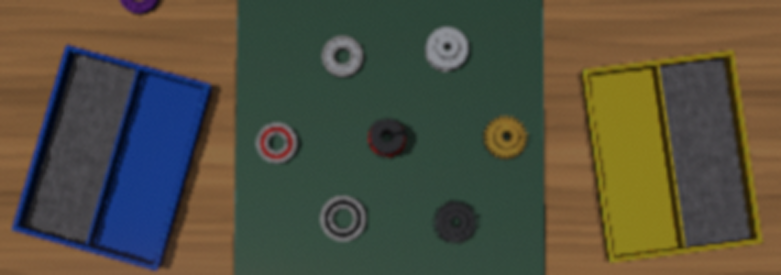

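The crop shows the red-seal bearing at (277,143), the black-seal one at (343,219), the silver one at (343,56), the brass gear at (505,137) and the grey gear at (456,221), so the choice is clear. I move above the mat with the jaws along the yellow tray's length.

>>> send_rows:
  plan:
    - {"x": 0.675, "y": 0.98, "wz": 0.865, "claw": 1}
    - {"x": 0.675, "y": 0.98, "wz": 0.865, "claw": 1}
    - {"x": 0.675, "y": 0.98, "wz": 0.865, "claw": 1}
    - {"x": 0.675, "y": 0.98, "wz": 0.865, "claw": 1}
    - {"x": 0.675, "y": 0.98, "wz": 0.865, "claw": 1}
    - {"x": 0.675, "y": 0.98, "wz": 0.865, "claw": 1}
    - {"x": 0.675, "y": 0.98, "wz": 0.865, "claw": 1}
    - {"x": 0.675, "y": 0.98, "wz": 0.865, "claw": 1}
    - {"x": 0.675, "y": 0.98, "wz": 0.865, "claw": 1}
    - {"x": 0.675, "y": 0.98, "wz": 0.865, "claw": 1}

```text
validation failed for argument at $.pl...
```

>>> send_rows:
  plan:
    - {"x": 0.675, "y": 0.98, "wz": 0.865, "claw": 1}
    - {"x": 0.675, "y": 0.98, "wz": 0.865, "claw": 1}
    - {"claw": 1}
    - {"claw": 1}

```text
validation failed for argument at $.pl...
```

```bash
python3 - <<'E'
from h import *
from cell import manip
print([(a,getattr(manip,a)) for a in dir(manip) if a[0]!='_'])
s=telemetry.get_state();print(s["tcp_pos"],np.round(s["tool_rot"],3),s["t"],s["force"])
im=grab("wrist","w1.png",1.5);cv2.imwrite("w1raw.png",im)
import pickle;pickle.dump(s,open("w1.pkl","wb"))
for n,X in dict(brass=(559,-135,12),pul=(661,-68,12),coup=(557,2,12),red=(552,128,12),black=(465,52,12)).items(): print(n,proj("wrist",X,s)*1.5)
E
```

```text
[('MotionError', <class 'cell.MotionError'>), ('tcp_to_tips', 19.0)]
[ 154.35837756 -605.27576903  249.6527557 ] [[ 0.969  0.247 -0.   ]
 [ 0.247 -0.969  0.001]
 [-0.    -0.001 -1.   ]] 0.15 [ 0.48144057 -0.63275467 -1.34632226]
brass [[-354.13613572 -795.72294291]]
pul [[ -608.62192315 -1304.05752155]]
coup [[-700.09250689 -938.8475355 ]]
red [[-1066.4382723  -1083.47509647]]
black [[-740.52215379 -673.76453693]]
```

View pics/w1.png

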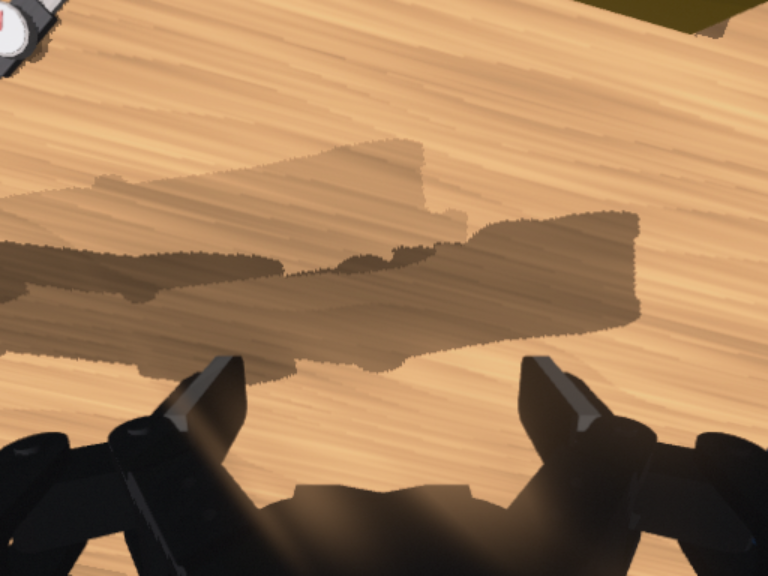

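The moves were refused, so the picture shows only bare wood and the fingers at the start pose. All seven numbers are probably needed in each row, so I try one row.

>>> send_rows:
  plan:
    - {"x": 0.675, "y": 0.98, "z": 0, "wx": 0, "wy": 0, "wz": 0.865, "claw": 1}

```text
t: 0.32
tcp_pos: [185.2, -558.9, 249.2]
tool_rot: [[0.934, 0.358, -0.002], [0.358, -0.934, -0.001], [-0.002, 0.0, -1.0]]
force: [1.0, 0.4, 0.3]
finger_gap: 85.6
grip_force: 0.0
```

>>> send_rows:
  plan:
    - {"x": 0.675, "y": 0.98, "z": 0, "wx": 0, "wy": 0, "wz": 0.865, "claw": 1}
    - {"x": 0.675, "y": 0.98, "z": 0, "wx": 0, "wy": 0, "wz": 0.865, "claw": 1}
    - {"x": 0.675, "y": 0.98, "z": 0, "wx": 0, "wy": 0, "wz": 0.865, "claw": 1}
    - {"x": 0.675, "y": 0.98, "z": 0, "wx": 0, "wy": 0, "wz": 0.865, "claw": 1}
    - {"x": 0.675, "y": 0.98, "z": 0, "wx": 0, "wy": 0, "wz": 0.865, "claw": 1}
    - {"x": 0.675, "y": 0.98, "z": 0, "wx": 0, "wy": 0, "wz": 0.865, "claw": 1}
    - {"x": 0.675, "y": 0.98, "z": 0, "wx": 0, "wy": 0, "wz": 0.865, "claw": 1}
    - {"x": 0.675, "y": 0.98, "z": 0, "wx": 0, "wy": 0, "wz": 0.865, "claw": 1}
    - {"x": 0.675, "y": 0.98, "z": 0, "wx": 0, "wy": 0, "wz": 0.865, "claw": 1}
    - {"x": 0.675, "y": 0.98, "z": 0, "wx": 0, "wy": 0, "wz": 0.865, "claw": 1}

```text
t: 1.58
tcp_pos: [526.6, -65.2, 250.3]
tool_rot: [[-0.011, 1.0, 0.0], [1.0, 0.011, -0.0], [-0.0, 0.0, -1.0]]
force: [1.3, -0.3, 0.3]
finger_gap: 85.5
grip_force: 0.0
```

>>> send_rows:
  plan:
    - {"x": 0.675, "y": 0.98, "z": 0, "wx": 0, "wy": 0, "wz": 0.865, "claw": 1}
    - {"x": 0, "y": 0, "z": 0, "wx": 0, "wy": 0, "wz": 0, "claw": 1}
    - {"x": 0, "y": 0, "z": 0, "wx": 0, "wy": 0, "wz": 0, "claw": 1}

```text
t: 1.95
tcp_pos: [559.1, -18.0, 249.8]
tool_rot: [[-0.128, 0.992, -0.001], [0.992, 0.128, -0.001], [-0.0, -0.001, -1.0]]
force: [0.1, -0.8, 0.2]
finger_gap: 85.2
grip_force: 0.0
```

```bash
python3 - <<'E'
from h import *
s=telemetry.get_state();print(s["tcp_pos"],np.round(s["tool_rot"],3),s["t"],s["force"],np.round(s["q"],2))
im=grab("wrist","w2.png",1.5);cv2.imwrite("w1raw.png",im)
import pickle;pickle.dump(dict(tcp_pos=s["tcp_pos"],tool_rot=s["tool_rot"]),open("w1.pkl","wb"))
for n,X in dict(brass=(559,-135,12),pul=(661,-68,12),coup=(557,2,12),red=(552,128,12),black=(465,52,12)).items(): print(n,proj("wrist",X,s)*1.5)
E
```

```text
[559.07707971 -17.98298179 249.79608367] [[-0.128  0.992 -0.001]
 [ 0.992  0.128 -0.001]
 [-0.    -0.001 -1.   ]] 1.95 [ 0.11275061 -0.8330719   0.15844313] [ 0.47  0.47 -0.74  1.67  0.35  1.13 -0.24]
brass [[365.09184672 382.09086864]]
pul [[495.13395489 324.18644563]]
coup [[383.10425046 225.52937051]]
red [[398.77258493  50.83118636]]
black [[271.27683629 144.33174604]]
```

View pics/w2.png

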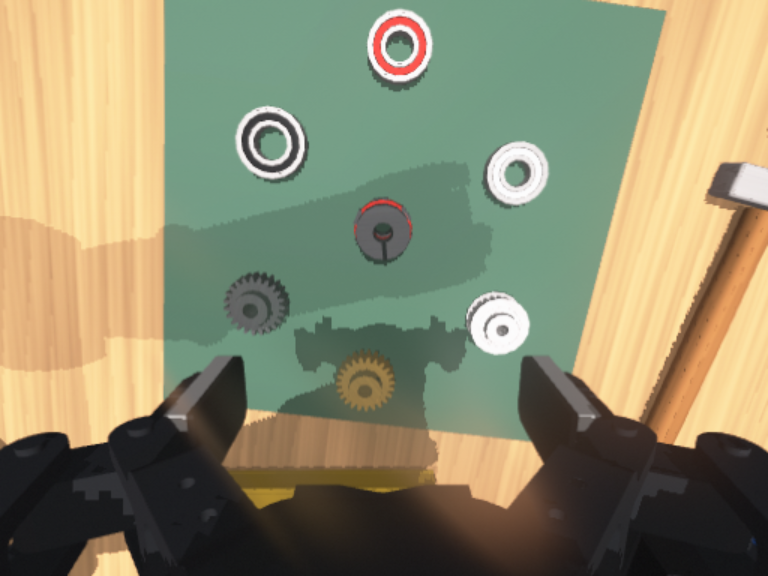

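The wrist view shows the red bearing at (399,46), the black bearing at (271,143), the pulley bore at (502,330), the coupling bore at (383,231) and the brass bore at (365,389). I cast these pixels onto each part's top plane.

```bash
python3 - <<'E'
from h import *
import pickle;s=pickle.load(open("w1.pkl","rb"))
for n,u,z in(("red",(399,46),17),("black",(270.5,143.5),18),("pul",(502,329.5),33),("coup",(383,231),57),("brass",(365,389.5),33),("gsteel",(250,309),33),("bsteel",(517,173),17)):
    print(n,np.round(cast("wrist",[np.array(u)/1.5],z,s)[0],1))
E
```

```text
red [551.7 130.   17. ]
black [465.8  52.4  18. ]
pul [660.8 -65.   33. ]
coup [556.6   3.8  57. ]
brass [ 559.2 -131.1   33. ]
gsteel [461.5 -73.7  33. ]
bsteel [652.6  55.1  17. ]
```

The wrist and top measurements agree within 4 mm. In this view the open fingertips stand about 6 mm ahead of the TCP, so a grasp at TCP z of about 21 is safe. First the brass gear.

>>> send_rows:
  plan:
    - {"x": 0, "y": -0.76, "z": -0.6, "wx": 0, "wy": 0, "wz": 0, "claw": 1}
    - {"x": 0, "y": -0.76, "z": -0.6, "wx": 0, "wy": 0, "wz": 0, "claw": 1}
    - {"x": 0, "y": -0.76, "z": -0.6, "wx": 0, "wy": 0, "wz": 0, "claw": 1}
    - {"x": 0, "y": 0, "z": -1, "wx": 0, "wy": 0, "wz": 0, "claw": 1}
    - {"x": 0, "y": 0, "z": -1, "wx": 0, "wy": 0, "wz": 0, "claw": 1}
    - {"x": 0, "y": 0, "z": -0.5, "wx": 0, "wy": 0, "wz": 0, "claw": 1}
    - {"x": 0, "y": 0, "z": -0.28, "wx": 0, "wy": 0, "wz": 0, "claw": 1}
    - {"x": 0, "y": 0, "z": 0, "wx": 0, "wy": 0, "wz": 0, "claw": 1}

```text
t: 3.0
tcp_pos: [558.9, -132.6, 21.1]
tool_rot: [[-0.126, 0.992, -0.001], [0.992, 0.126, -0.0], [-0.0, -0.001, -1.0]]
force: [0.1, -0.5, 0.5]
finger_gap: 85.7
grip_force: 0.0
```

>>> send_rows:
  plan:
    - {"x": 0, "y": 0, "z": 0, "wx": 0, "wy": 0, "wz": 0, "claw": -1}
    - {"x": 0, "y": 0, "z": 0, "wx": 0, "wy": 0, "wz": 0, "claw": -1}
    - {"x": 0, "y": 0, "z": 0, "wx": 0, "wy": 0, "wz": 0, "claw": -1}
    - {"x": 0, "y": 0, "z": 0, "wx": 0, "wy": 0, "wz": 0, "claw": -1}
    - {"x": 0, "y": 0, "z": 0, "wx": 0, "wy": 0, "wz": 0, "claw": -1}
    - {"x": 0, "y": 0, "z": 0, "wx": 0, "wy": 0, "wz": 0, "claw": -1}

```text
t: 3.75
tcp_pos: [559.9, -131.8, 22.9]
tool_rot: [[-0.128, 0.992, 0.002], [0.992, 0.128, -0.001], [-0.001, 0.001, -1.0]]
force: [-3.0, -0.1, 10.0]
finger_gap: 47.4
grip_force: 60.6
```

Grip is 60 N, but the tips rested on the mat: at this opening they stand about 20 mm ahead, so I'll use TCP z of about 24 from now on. Lift and go to the yellow tray's bare bay at (532,-280).

>>> send_rows:
  plan:
    - {"x": 0, "y": 0, "z": 0.3, "wx": 0, "wy": 0, "wz": 0, "claw": -1}
    - {"x": 0, "y": 0, "z": 0.9, "wx": 0, "wy": 0, "wz": 0, "claw": -1}
    - {"x": 0, "y": 0, "z": 0.8, "wx": 0, "wy": 0, "wz": 0, "claw": -1}
    - {"x": -0.18, "y": -0.98, "z": 0, "wx": 0, "wy": 0, "wz": 0, "claw": -1}
    - {"x": -0.18, "y": -0.98, "z": 0, "wx": 0, "wy": 0, "wz": 0, "claw": -1}
    - {"x": -0.18, "y": -0.98, "z": 0, "wx": 0, "wy": 0, "wz": 0, "claw": -1}
    - {"x": 0, "y": 0, "z": 0, "wx": 0, "wy": 0, "wz": 0, "claw": -1}

```text
t: 4.62
tcp_pos: [530.3, -284.4, 121.4]
tool_rot: [[-0.12, 0.993, -0.001], [0.993, 0.12, -0.003], [-0.002, -0.002, -1.0]]
force: [0.1, 0.9, -2.6]
finger_gap: 47.2
grip_force: 62.5
```

```bash
python3 - <<'E'
from h import *
s=telemetry.get_state();print(s["tcp_pos"],s["t"],s["force"],s["finger_gap"])
im=grab("wrist","w3.png",1.5)
im=grab("top");cv2.imwrite("top1.png",im)
E
```

```text
[ 530.32005368 -284.41104465  121.41969866] 4.625 [ 0.09154995  0.94747938 -2.58459192] 47.2229702952808
```

View pics/w3.png

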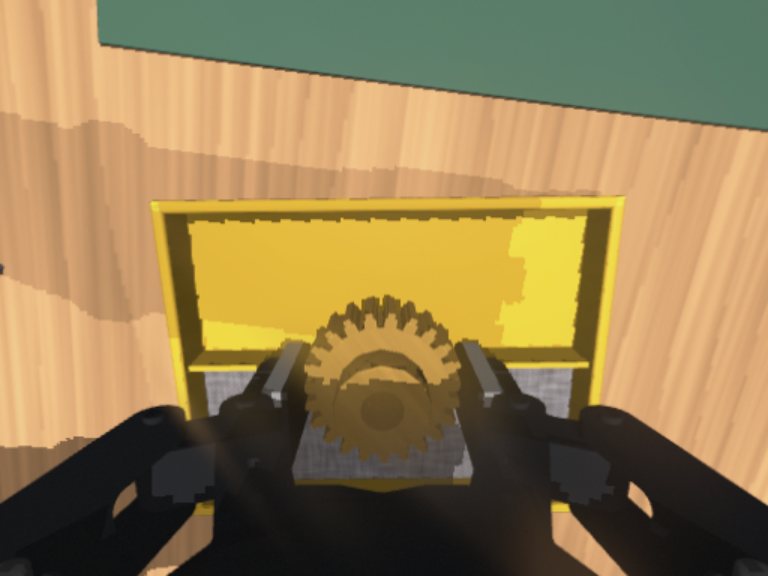

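The gear is held level, and the bay lies ahead of it: rim corners at (153,203) and (624,198), divider ends at (192,366) and (587,362). I cast those onto their heights to place the tray.

```bash
cat > tr.py <<'E'
from h import *
import sys
def tray(A,B,sgn):  # A,B rim corners of the edge at tray y = sgn*84.5 ; sorted so B-A = +x tray
    A,B=A[:2],B[:2];ex=(B-A)/np.linalg.norm(B-A);ey=np.array([-ex[1],ex[0]])
    C=(A+B)/2-ey*84.5*sgn
    print("L",np.linalg.norm(B-A),"ang",np.degrees(np.arctan2(ex[1],ex[0])),"C",C,"+y bay",C+41*ey,"-y bay",C-41*ey);return C,ex,ey
E
python3 - <<'E'
from tr import *
r=cast("wrist",np.array([[153,203],[624,198]])/1.5,28)
print(r);C,ex,ey=tray(r[0],r[1],1)
d=cast("wrist",np.array([[192,366],[587,363]])/1.5,24);print(d,(d[:,:2]-C)@ey)
E
```

```text
[[ 419.0382266  -244.31997238   28.        ]
 [ 638.29443924 -213.92641423   28.        ]]
L 221.35278438854485 ang 7.892114677236419 C [ 540.26887802 -312.82284054] +y bay [ 534.63924075 -272.21117738] -y bay [ 545.89851529 -353.43450369]
[[ 437.34975232 -327.68969923   24.        ]
 [ 643.58690341 -299.58624009   24.        ]] [-0.59440272 -1.07518652]
```

The wrist and top estimates of the tray differ by about 10 mm, and the arm may still have been settling. I measure again with the arm at rest and cross-check with the side camera.

>>> send_rows:
  plan:
    - {"x": 0, "y": 0, "z": 0, "wx": 0, "wy": 0, "wz": 0, "claw": -1}
    - {"x": 0, "y": 0, "z": 0, "wx": 0, "wy": 0, "wz": 0, "claw": -1}

```text
t: 4.97
tcp_pos: [533.0, -277.2, 121.6]
tool_rot: [[-0.13, 0.991, 0.0], [0.991, 0.13, 0.0], [0.0, 0.0, -1.0]]
force: [1.0, -0.5, -2.5]
finger_gap: 47.4
grip_force: 62.5
```

```bash
python3 - <<'E'
from tr import *
s=telemetry.get_state();print(s["tcp_pos"],np.round(s["tool_rot"],3))
im=grab("wrist","w4.png",1.5);hsv=cv2.cvtColor(im,cv2.COLOR_BGR2HSV)
m=cv2.inRange(hsv,(24,140,60),(34,255,255))
# topmost yellow per column -> rim line
P=[]
for c in range(110,410,10):
    r=np.flatnonzero(m[60:200,c]);
    if len(r):P.append((c,60+r[0]))
P=np.array(P,float);print(P[:3],P[-3:])
W=cast("wrist",P,28,s);print(np.round(W[[0,1,-2,-1]],1))
S=cv2.cvtColor(cv2.imread("sideraw.png"),cv2.COLOR_BGR2HSV)
m=cv2.inRange(S,(22,120,60),(34,255,255));k=np.zeros_like(m);k[130:170,225:300]=255
c=cv2.findNonZero(m&k);h=cv2.convexHull(c).reshape(-1,2);print(h.tolist())
T=cv2.cvtColor(cv2.imread("top1.png"),cv2.COLOR_BGR2HSV);
t=cv2.cvtColor(cv2.imread("topraw.png"),cv2.COLOR_BGR2HSV)
m=cv2.inRange(t,(22,120,60),(34,255,255));k=np.zeros_like(m);k[125:235,340:435]=255
print("row180",np.flatnonzero((m&k)[180]).tolist())
E
```

```text
[ 532.96978056 -277.21295087  121.61768832] [[-0.13   0.991  0.   ]
 [ 0.991  0.13   0.   ]
 [ 0.     0.    -1.   ]]
[[340. 156.]
 [350. 155.]
 [360. 143.]] [[380. 144.]
 [390. 144.]
 [400. 144.]]
[[ 589.2 -235.4   28. ]
 [ 596.2 -233.8   28. ]
 [ 622.7 -222.4   28. ]
 [ 629.7 -221.5   28. ]]
[[296, 158], [295, 165], [281, 166], [246, 168], [233, 168], [231, 157], [230, 145], [230, 137], [288, 134], [289, 134], [291, 139], [294, 149], [296, 157]]
row180 [354, 355, 356, 357, 358, 359, 360, 361, 362, 363, 364, 365, 366, 367, 368, 369, 370, 371, 372, 373, 374, 375, 376, 377, 378, 379, 380, 381, 382, 383, 384, 385, 386, 387, 389, 390, 423, 424, 425]
```

Settled, the tray centre comes to about (539,-320), so the bare bay's middle is about (534,-279). The TCP is at (533,-277), so I lower and release.

>>> send_rows:
  plan:
    - {"x": 0, "y": -0.05, "z": -0.9, "wx": 0, "wy": 0, "wz": 0, "claw": -1}
    - {"x": 0, "y": 0, "z": -0.6, "wx": 0, "wy": 0, "wz": 0, "claw": -1}
    - {"x": 0, "y": 0, "z": -0.3, "wx": 0, "wy": 0, "wz": 0, "claw": -1}
    - {"x": 0, "y": 0, "z": -0.1, "wx": 0, "wy": 0, "wz": 0, "claw": -1}
    - {"x": 0, "y": 0, "z": -0.04, "wx": 0, "wy": 0, "wz": 0, "claw": -1}
    - {"x": 0, "y": 0, "z": 0, "wx": 0, "wy": 0, "wz": 0, "claw": -1}

```text
t: 5.78
tcp_pos: [533.0, -281.2, 25.2]
tool_rot: [[-0.128, 0.992, 0.001], [0.992, 0.128, -0.001], [-0.001, 0.001, -1.0]]
force: [0.3, 0.3, -1.6]
finger_gap: 47.6
grip_force: 62.5
```

>>> send_rows:
  plan:
    - {"x": 0, "y": 0, "z": -0.03, "wx": 0, "wy": 0, "wz": 0, "claw": -1}
    - {"x": 0, "y": 0, "z": -0.02, "wx": 0, "wy": 0, "wz": 0, "claw": -1}
    - {"x": 0, "y": 0, "z": 0, "wx": 0, "wy": 0, "wz": 0, "claw": -1}

```text
t: 6.15
tcp_pos: [532.8, -281.3, 22.9]
tool_rot: [[-0.128, 0.992, 0.001], [0.992, 0.128, -0.001], [-0.001, 0.001, -1.0]]
force: [-1.8, 0.6, 6.0]
finger_gap: 47.4
grip_force: 63.5
```

The part is seated. Release, rise, and go above the red bearing.

>>> send_rows:
  plan:
    - {"x": 0, "y": 0, "z": 0, "wx": 0, "wy": 0, "wz": 0, "claw": 1}
    - {"x": 0, "y": 0, "z": 0, "wx": 0, "wy": 0, "wz": 0, "claw": 1}
    - {"x": 0, "y": 0, "z": 0, "wx": 0, "wy": 0, "wz": 0, "claw": 1}
    - {"x": 0, "y": 0, "z": 0, "wx": 0, "wy": 0, "wz": 0, "claw": 1}
    - {"x": 0, "y": 0, "z": 0.5, "wx": 0, "wy": 0, "wz": 0, "claw": 1}
    - {"x": 0, "y": 0, "z": 1, "wx": 0, "wy": 0, "wz": 0, "claw": 1}
    - {"x": 0, "y": 0, "z": 1, "wx": 0, "wy": 0, "wz": 0, "claw": 1}

```text
t: 7.02
tcp_pos: [532.2, -280.9, 147.8]
tool_rot: [[-0.128, 0.992, -0.001], [0.992, 0.128, 0.001], [0.001, -0.001, -1.0]]
force: [0.8, -0.6, -0.6]
finger_gap: 85.6
grip_force: 0.0
```

>>> send_rows:
  plan:
    - {"x": 0.043, "y": 0.912, "z": 0, "wx": 0, "wy": 0, "wz": 0, "claw": 1}
    - {"x": 0.043, "y": 0.912, "z": 0, "wx": 0, "wy": 0, "wz": 0, "claw": 1}
    - {"x": 0.043, "y": 0.912, "z": 0, "wx": 0, "wy": 0, "wz": 0, "claw": 1}
    - {"x": 0.043, "y": 0.912, "z": 0, "wx": 0, "wy": 0, "wz": 0, "claw": 1}
    - {"x": 0.043, "y": 0.912, "z": 0, "wx": 0, "wy": 0, "wz": 0, "claw": 1}
    - {"x": 0.043, "y": 0.912, "z": 0, "wx": 0, "wy": 0, "wz": 0, "claw": 1}
    - {"x": 0.043, "y": 0.912, "z": 0, "wx": 0, "wy": 0, "wz": 0, "claw": 1}
    - {"x": 0.043, "y": 0.912, "z": 0, "wx": 0, "wy": 0, "wz": 0, "claw": 1}
    - {"x": 0.043, "y": 0.912, "z": 0, "wx": 0, "wy": 0, "wz": 0, "claw": 1}
    - {"x": 0, "y": 0, "z": 0, "wx": 0, "wy": 0, "wz": 0, "claw": 1}

```text
t: 8.28
tcp_pos: [551.3, 134.5, 147.3]
tool_rot: [[-0.135, 0.991, 0.001], [0.991, 0.135, 0.003], [0.003, 0.001, -1.0]]
force: [-0.8, -1.1, -0.1]
finger_gap: 85.2
grip_force: 0.0
```

>>> send_rows:
  plan:
    - {"x": 0, "y": 0, "z": 0, "wx": 0, "wy": 0, "wz": 0, "claw": 1}
    - {"x": 0, "y": 0, "z": 0, "wx": 0, "wy": 0, "wz": 0, "claw": 1}

```text
t: 8.52
tcp_pos: [551.9, 127.6, 146.5]
tool_rot: [[-0.126, 0.992, -0.0], [0.992, 0.126, -0.001], [-0.001, -0.001, -1.0]]
force: [-0.7, 0.5, 0.5]
finger_gap: 85.6
grip_force: 0.0
```

```bash
cat > red.py <<'E'
from h import *
s=telemetry.get_state();print(s["tcp_pos"],s["t"])
im=grab("wrist");cv2.imwrite("w5.png",im);hsv=cv2.cvtColor(im,cv2.COLOR_BGR2HSV)
m=cv2.inRange(hsv,(0,130,60),(8,255,255))|cv2.inRange(hsv,(172,130,60),(180,255,255))
cs,_=cv2.findContours(m,cv2.RETR_EXTERNAL,cv2.CHAIN_APPROX_NONE)
c=max(cs,key=cv2.contourArea);e=cv2.fitEllipse(c);print(e,np.round(cast("wrist",[e[0]],17,s)[0],1))
E
python3 red.py
```

```text
[551.92161075 127.56775406 146.5307521 ] 8.525
((255.1307373046875, 185.722412109375), (40.97054672241211, 42.44829559326172), 90.51488494873047) [551.7 130.7  17. ]
```

The red bearing is at (551.7,130.7), as expected. Descend and grip.

>>> send_rows:
  plan:
    - {"x": 0, "y": 0.05, "z": -0.9, "wx": 0, "wy": 0, "wz": 0, "claw": 1}
    - {"x": 0, "y": 0, "z": -0.9, "wx": 0, "wy": 0, "wz": 0, "claw": 1}
    - {"x": 0, "y": 0, "z": -0.45, "wx": 0, "wy": 0, "wz": 0, "claw": 1}
    - {"x": 0, "y": 0, "z": -0.2, "wx": 0, "wy": 0, "wz": 0, "claw": 1}
    - {"x": 0, "y": 0, "z": 0, "wx": 0, "wy": 0, "wz": 0, "claw": 1}
    - {"x": 0, "y": 0, "z": 0, "wx": 0, "wy": 0, "wz": 0, "claw": -1}
    - {"x": 0, "y": 0, "z": 0, "wx": 0, "wy": 0, "wz": 0, "claw": -1}
    - {"x": 0, "y": 0, "z": 0, "wx": 0, "wy": 0, "wz": 0, "claw": -1}
    - {"x": 0, "y": 0, "z": 0, "wx": 0, "wy": 0, "wz": 0, "claw": -1}
    - {"x": 0, "y": 0, "z": 0, "wx": 0, "wy": 0, "wz": 0, "claw": -1}

```text
t: 9.82
tcp_pos: [552.4, 131.9, 25.7]
tool_rot: [[-0.128, 0.992, 0.002], [0.992, 0.128, -0.0], [-0.0, 0.002, -1.0]]
force: [-1.3, -1.3, 9.0]
finger_gap: 44.0
grip_force: 59.7
```

>>> send_rows:
  plan:
    - {"x": 0, "y": 0, "z": 0.4, "wx": 0, "wy": 0, "wz": 0, "claw": -1}
    - {"x": 0, "y": 0, "z": 1, "wx": 0, "wy": 0, "wz": 0, "claw": -1}
    - {"x": 0, "y": 0, "z": 1, "wx": 0, "wy": 0, "wz": 0, "claw": -1}

```text
t: 10.2
tcp_pos: [551.5, 131.7, 145.7]
tool_rot: [[-0.128, 0.992, -0.001], [0.992, 0.128, -0.0], [0.0, -0.001, -1.0]]
force: [1.4, 0.6, -1.5]
finger_gap: 44.3
grip_force: 61.4
```

>>> send_rows:
  plan:
    - {"x": -0.017, "y": -0.985, "z": 0, "wx": 0, "wy": 0, "wz": 0, "claw": -1}
    - {"x": -0.017, "y": -0.985, "z": 0, "wx": 0, "wy": 0, "wz": 0, "claw": -1}
    - {"x": -0.017, "y": -0.985, "z": 0, "wx": 0, "wy": 0, "wz": 0, "claw": -1}
    - {"x": -0.017, "y": -0.985, "z": 0, "wx": 0, "wy": 0, "wz": 0, "claw": -1}
    - {"x": -0.017, "y": -0.985, "z": 0, "wx": 0, "wy": 0, "wz": 0, "claw": -1}
    - {"x": -0.017, "y": -0.985, "z": 0, "wx": 0, "wy": 0, "wz": 0, "claw": -1}
    - {"x": -0.017, "y": -0.985, "z": 0, "wx": 0, "wy": 0, "wz": 0, "claw": -1}
    - {"x": -0.017, "y": -0.985, "z": 0, "wx": 0, "wy": 0, "wz": 0, "claw": -1}
    - {"x": -0.017, "y": -0.985, "z": 0, "wx": 0, "wy": 0, "wz": 0, "claw": -1}
    - {"x": -0.017, "y": -0.985, "z": 0, "wx": 0, "wy": 0, "wz": 0, "claw": -1}

```text
t: 11.45
tcp_pos: [543.0, -362.3, 144.7]
tool_rot: [[-0.128, 0.992, 0.0], [0.992, 0.128, -0.0], [-0.0, 0.0, -1.0]]
force: [0.8, 0.1, -1.4]
finger_gap: 44.2
grip_force: 61.5
```

>>> send_rows:
  plan:
    - {"x": 0, "y": 0, "z": 0, "wx": 0, "wy": 0, "wz": 0, "claw": -1}
    - {"x": 0, "y": 0, "z": 0, "wx": 0, "wy": 0, "wz": 0, "claw": -1}
    - {"x": 0, "y": 0, "z": 0, "wx": 0, "wy": 0, "wz": 0, "claw": -1}

```text
t: 11.82
tcp_pos: [543.8, -358.9, 144.7]
tool_rot: [[-0.13, 0.991, 0.0], [0.991, 0.13, 0.001], [0.0, 0.0, -1.0]]
force: [0.3, 0.9, -2.3]
finger_gap: 44.2
grip_force: 61.5
```

```bash
python3 - <<'E'
from h import *
s=telemetry.get_state();print(s["tcp_pos"],s["t"])
grab("wrist","w6.png",1.5)
E
```

```text
[ 543.84400244 -358.91251736  144.681238  ] 11.825
```

View pics/w6.png

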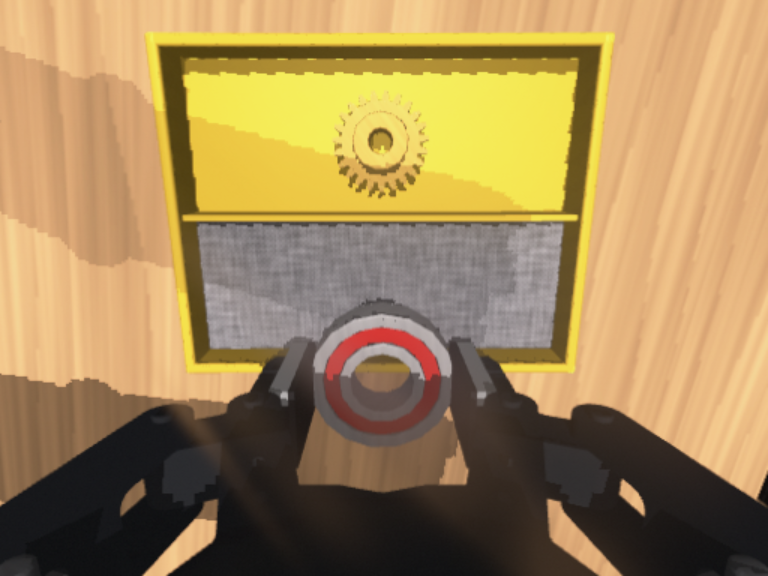

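The brass gear stands upright at (381,140), centred in the bare bay, and the red bearing is held. The rim lines are at rows 40 and 370 and the divider at row 217. I measure the foam bay's middle.

```bash
python3 - <<'E'
from h import *
for n,u,z in(("farrim mid",(381,36),28),("div",(381,217),24),("near rim",(381,371),28),("L",(155,36),28),("R",(611,36),28),("gear",(381,140),33)):
    print(n,np.round(cast("wrist",[np.array(u)/1.5],z)[0],1))
E
```

```text
farrim mid [ 526.9 -234.9   28. ]
div [ 538.1 -320.1   24. ]
near rim [ 549.5 -406.9   28. ]
L [ 420.6 -249.3   28. ]
R [ 635.2 -220.9   28. ]
gear [ 533.  -281.8   33. ]
```

The tray centre is (538,-320). The foam bay's middle is (543,-361) and the TCP is already there. Lower.

>>> send_rows:
  plan:
    - {"x": 0, "y": -0.03, "z": -0.9, "wx": 0, "wy": 0, "wz": 0, "claw": -1}
    - {"x": 0, "y": 0, "z": -0.8, "wx": 0, "wy": 0, "wz": 0, "claw": -1}
    - {"x": 0, "y": 0, "z": -0.4, "wx": 0, "wy": 0, "wz": 0, "claw": -1}
    - {"x": 0, "y": 0, "z": -0.1, "wx": 0, "wy": 0, "wz": 0, "claw": -1}
    - {"x": 0, "y": 0, "z": -0.06, "wx": 0, "wy": 0, "wz": 0, "claw": -1}
    - {"x": 0, "y": 0, "z": 0, "wx": 0, "wy": 0, "wz": 0, "claw": -1}
    - {"x": 0, "y": 0, "z": 0, "wx": 0, "wy": 0, "wz": 0, "claw": -1}

```text
t: 12.75
tcp_pos: [543.8, -362.5, 32.3]
tool_rot: [[-0.128, 0.992, 0.001], [0.992, 0.128, -0.001], [-0.001, 0.001, -1.0]]
force: [0.1, -0.4, -1.3]
finger_gap: 44.4
grip_force: 61.5
```

>>> send_rows:
  plan:
    - {"x": 0, "y": 0, "z": -0.03, "wx": 0, "wy": 0, "wz": 0, "claw": -1}
    - {"x": 0, "y": 0, "z": -0.02, "wx": 0, "wy": 0, "wz": 0, "claw": -1}
    - {"x": 0, "y": 0, "z": 0, "wx": 0, "wy": 0, "wz": 0, "claw": -1}

```text
t: 13.12
tcp_pos: [543.7, -362.5, 30.8]
tool_rot: [[-0.128, 0.992, 0.001], [0.992, 0.128, -0.001], [-0.002, 0.001, -1.0]]
force: [-4.0, 1.4, 11.7]
finger_gap: 44.4
grip_force: 63.0
```

Seated. Release, rise, and go to the black bearing while turning the jaws to the blue tray's angle.

>>> send_rows:
  plan:
    - {"x": 0, "y": 0, "z": 0, "wx": 0, "wy": 0, "wz": 0, "claw": 1}
    - {"x": 0, "y": 0, "z": 0, "wx": 0, "wy": 0, "wz": 0, "claw": 1}
    - {"x": 0, "y": 0, "z": 0, "wx": 0, "wy": 0, "wz": 0, "claw": 1}
    - {"x": 0, "y": 0, "z": 0, "wx": 0, "wy": 0, "wz": 0, "claw": 1}
    - {"x": 0, "y": 0, "z": 0.5, "wx": 0, "wy": 0, "wz": 0, "claw": 1}
    - {"x": 0, "y": 0, "z": 1, "wx": 0, "wy": 0, "wz": 0, "claw": 1}
    - {"x": 0, "y": 0, "z": 0.9, "wx": 0, "wy": 0, "wz": 0, "claw": 1}

```text
t: 14.0
tcp_pos: [543.3, -362.0, 150.0]
tool_rot: [[-0.128, 0.992, -0.0], [0.992, 0.128, 0.001], [0.001, -0.0, -1.0]]
force: [0.8, -0.4, -0.2]
finger_gap: 85.4
grip_force: 0.0
```

>>> send_rows:
  plan:
    - {"x": -0.173, "y": 0.92, "z": 0, "wx": 0, "wy": 0, "wz": -0.312, "claw": 1}
    - {"x": -0.173, "y": 0.92, "z": 0, "wx": 0, "wy": 0, "wz": -0.312, "claw": 1}
    - {"x": -0.173, "y": 0.92, "z": 0, "wx": 0, "wy": 0, "wz": -0.312, "claw": 1}
    - {"x": -0.173, "y": 0.92, "z": 0, "wx": 0, "wy": 0, "wz": -0.312, "claw": 1}
    - {"x": -0.173, "y": 0.92, "z": 0, "wx": 0, "wy": 0, "wz": -0.312, "claw": 1}
    - {"x": -0.173, "y": 0.92, "z": 0, "wx": 0, "wy": 0, "wz": -0.312, "claw": 1}
    - {"x": -0.173, "y": 0.92, "z": 0, "wx": 0, "wy": 0, "wz": -0.312, "claw": 1}
    - {"x": -0.173, "y": 0.92, "z": 0, "wx": 0, "wy": 0, "wz": -0.312, "claw": 1}
    - {"x": -0.173, "y": 0.92, "z": 0, "wx": 0, "wy": 0, "wz": -0.312, "claw": 1}
    - {"x": 0, "y": 0, "z": 0, "wx": 0, "wy": 0, "wz": 0, "claw": 1}

```text
t: 15.25
tcp_pos: [464.9, 56.0, 149.3]
tool_rot: [[0.254, 0.967, 0.001], [0.967, -0.254, 0.002], [0.002, 0.001, -1.0]]
force: [0.1, -0.1, -0.2]
finger_gap: 85.2
grip_force: 0.0
```

>>> send_rows:
  plan:
    - {"x": 0, "y": 0, "z": 0, "wx": 0, "wy": 0, "wz": 0, "claw": 1}
    - {"x": 0, "y": 0, "z": 0, "wx": 0, "wy": 0, "wz": 0, "claw": 1}
    - {"x": 0, "y": 0, "z": 0, "wx": 0, "wy": 0, "wz": 0, "claw": 1}

```text
t: 15.62
tcp_pos: [465.6, 50.6, 148.6]
tool_rot: [[0.263, 0.965, -0.0], [0.965, -0.263, -0.0], [-0.0, -0.0, -1.0]]
force: [-0.4, 0.2, 0.3]
finger_gap: 85.3
grip_force: 0.0
```

```bash
python3 - <<'E'
from h import *
s=telemetry.get_state();print(s["tcp_pos"],s["t"])
grab("wrist","w7.png",1.5)
E
```

```text
[465.64340838  50.64745052 148.64622761] 15.625
```

View pics/w7.png

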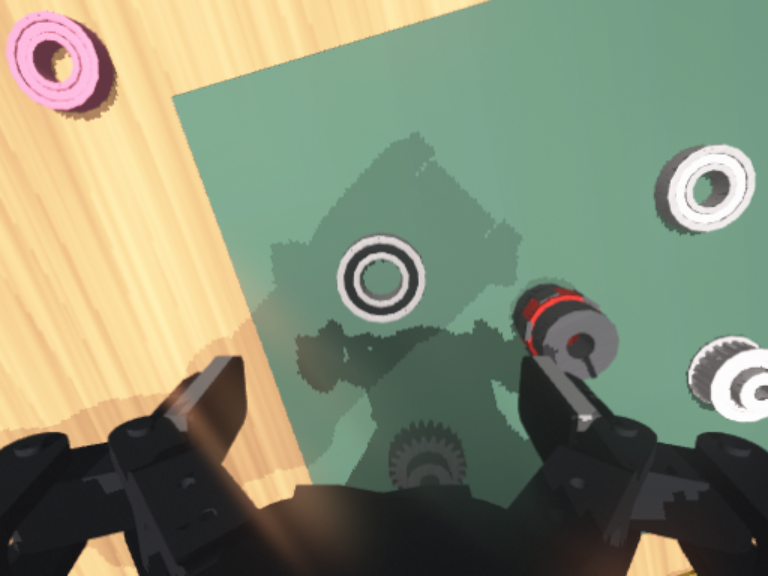

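The black-seal bearing is at (381,278), the right one and nearly under the TCP. The coupling at (580,345) clears the finger by about 20 mm. Descend and grip.

>>> send_rows:
  plan:
    - {"x": 0, "y": 0.05, "z": -0.9, "wx": 0, "wy": 0, "wz": 0, "claw": 1}
    - {"x": 0, "y": 0, "z": -0.9, "wx": 0, "wy": 0, "wz": 0, "claw": 1}
    - {"x": 0, "y": 0, "z": -0.45, "wx": 0, "wy": 0, "wz": 0, "claw": 1}
    - {"x": 0, "y": 0, "z": -0.22, "wx": 0, "wy": 0, "wz": 0, "claw": 1}
    - {"x": 0, "y": 0, "z": 0, "wx": 0, "wy": 0, "wz": 0, "claw": 1}
    - {"x": 0, "y": 0, "z": 0, "wx": 0, "wy": 0, "wz": 0, "claw": -1}
    - {"x": 0, "y": 0, "z": 0, "wx": 0, "wy": 0, "wz": 0, "claw": -1}
    - {"x": 0, "y": 0, "z": 0, "wx": 0, "wy": 0, "wz": 0, "claw": -1}
    - {"x": 0, "y": 0, "z": 0, "wx": 0, "wy": 0, "wz": 0, "claw": -1}
    - {"x": 0, "y": 0, "z": 0, "wx": 0, "wy": 0, "wz": 0, "claw": -1}

```text
t: 16.92
tcp_pos: [466.0, 54.3, 26.7]
tool_rot: [[0.261, 0.965, 0.002], [0.965, -0.261, -0.0], [0.0, 0.002, -1.0]]
force: [-2.3, -0.8, 12.2]
finger_gap: 48.9
grip_force: 59.8
```

>>> send_rows:
  plan:
    - {"x": 0, "y": 0, "z": 0.4, "wx": 0, "wy": 0, "wz": 0, "claw": -1}
    - {"x": 0, "y": 0, "z": 1, "wx": 0, "wy": 0, "wz": 0, "claw": -1}
    - {"x": 0, "y": 0, "z": 1, "wx": 0, "wy": 0, "wz": 0, "claw": -1}
    - {"x": 0.231, "y": 0.87, "z": 0, "wx": 0, "wy": 0, "wz": 0, "claw": -1}
    - {"x": 0.231, "y": 0.87, "z": 0, "wx": 0, "wy": 0, "wz": 0, "claw": -1}
    - {"x": 0.231, "y": 0.87, "z": 0, "wx": 0, "wy": 0, "wz": 0, "claw": -1}
    - {"x": 0.231, "y": 0.87, "z": 0, "wx": 0, "wy": 0, "wz": 0, "claw": -1}
    - {"x": 0.231, "y": 0.87, "z": 0, "wx": 0, "wy": 0, "wz": 0, "claw": -1}
    - {"x": 0.231, "y": 0.87, "z": 0, "wx": 0, "wy": 0, "wz": 0, "claw": -1}
    - {"x": 0.231, "y": 0.87, "z": 0, "wx": 0, "wy": 0, "wz": 0, "claw": -1}

```text
t: 18.18
tcp_pos: [546.6, 359.8, 145.6]
tool_rot: [[0.261, 0.965, 0.0], [0.965, -0.261, -0.0], [-0.0, 0.0, -1.0]]
force: [0.3, 0.1, -1.2]
finger_gap: 48.7
grip_force: 62.8
```

>>> send_rows:
  plan:
    - {"x": 0, "y": 0, "z": 0, "wx": 0, "wy": 0, "wz": 0, "claw": -1}
    - {"x": 0, "y": 0, "z": 0, "wx": 0, "wy": 0, "wz": 0, "claw": -1}
    - {"x": 0, "y": 0, "z": 0, "wx": 0, "wy": 0, "wz": 0, "claw": -1}

```text
t: 18.55
tcp_pos: [546.6, 357.1, 145.4]
tool_rot: [[0.262, 0.965, 0.0], [0.965, -0.262, -0.001], [-0.001, 0.0, -1.0]]
force: [0.3, -0.5, -1.5]
finger_gap: 48.9
grip_force: 62.8
```

```bash
python3 - <<'E'
from h import *
s=telemetry.get_state();print(s["tcp_pos"],s["t"])
grab("wrist","w8.png",1.5)
E
```

```text
[546.57654486 357.08764179 145.38278171] 18.55
```

View pics/w8.png

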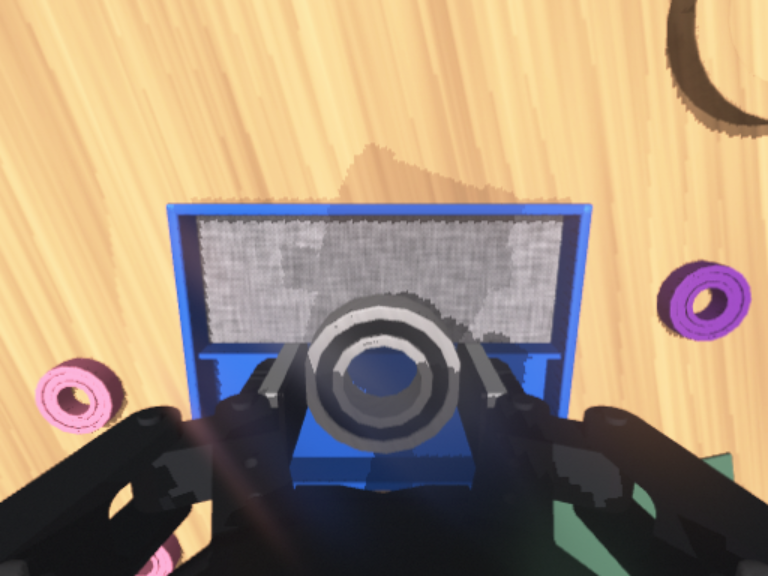

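The bearing is held level above the blue tray, and the jaws are square to it. Rim corners are at (169,205) and (591,205), the divider is at row 354.

```bash
python3 - <<'E'
from tr import *
r=cast("wrist",np.array([[169,205],[591,205]])/1.5,28);print(r)
C,ex,ey=tray(r[0],r[1],1)
print(cast("wrist",np.array([[200,354],[560,354]])/1.5,24).mean(0))
E
```

```text
[[451.00914326 430.35220583  28.        ]
 [663.77700075 372.67069776  28.        ]]
L 220.44799285457194 ang -15.168337434591335 C [535.28315225 319.95532726] +y bay [546.01104231 359.52693798] -y bay [524.55526219 280.38371654]
[534.90663298 318.96172235  24.        ]
```

The tray centre is (535,319.5), so the TCP is over the foam bay. Lower.

>>> send_rows:
  plan:
    - {"x": 0, "y": 0.04, "z": -0.9, "wx": 0, "wy": 0, "wz": 0, "claw": -1}
    - {"x": 0, "y": 0, "z": -0.8, "wx": 0, "wy": 0, "wz": 0, "claw": -1}
    - {"x": 0, "y": 0, "z": -0.4, "wx": 0, "wy": 0, "wz": 0, "claw": -1}
    - {"x": 0, "y": 0, "z": -0.1, "wx": 0, "wy": 0, "wz": 0, "claw": -1}
    - {"x": 0, "y": 0, "z": -0.06, "wx": 0, "wy": 0, "wz": 0, "claw": -1}
    - {"x": 0, "y": 0, "z": -0.02, "wx": 0, "wy": 0, "wz": 0, "claw": -1}
    - {"x": 0, "y": 0, "z": 0, "wx": 0, "wy": 0, "wz": 0, "claw": -1}
    - {"x": 0, "y": 0, "z": 0, "wx": 0, "wy": 0, "wz": 0, "claw": -1}

```text
t: 19.6
tcp_pos: [546.6, 361.0, 31.9]
tool_rot: [[0.261, 0.965, 0.001], [0.965, -0.261, 0.001], [0.001, 0.001, -1.0]]
force: [-0.2, -1.1, 1.4]
finger_gap: 48.9
grip_force: 62.9
```

>>> send_rows:
  plan:
    - {"x": 0, "y": 0, "z": -0.02, "wx": 0, "wy": 0, "wz": 0, "claw": -1}
    - {"x": 0, "y": 0, "z": 0, "wx": 0, "wy": 0, "wz": 0, "claw": -1}
    - {"x": 0, "y": 0, "z": 0, "wx": 0, "wy": 0, "wz": 0, "claw": 1}
    - {"x": 0, "y": 0, "z": 0, "wx": 0, "wy": 0, "wz": 0, "claw": 1}
    - {"x": 0, "y": 0, "z": 0, "wx": 0, "wy": 0, "wz": 0, "claw": 1}
    - {"x": 0, "y": 0, "z": 0, "wx": 0, "wy": 0, "wz": 0, "claw": 1}
    - {"x": 0, "y": 0, "z": 0.5, "wx": 0, "wy": 0, "wz": 0, "claw": 1}
    - {"x": 0, "y": 0, "z": 1, "wx": 0, "wy": 0, "wz": 0, "claw": 1}
    - {"x": 0, "y": 0, "z": 0.9, "wx": 0, "wy": 0, "wz": 0, "claw": 1}

```text
t: 20.72
tcp_pos: [546.2, 360.8, 151.6]
tool_rot: [[0.261, 0.965, -0.0], [0.965, -0.261, 0.0], [0.0, -0.0, -1.0]]
force: [0.4, 0.5, -0.5]
finger_gap: 85.3
grip_force: 0.0
```

>>> send_rows:
  plan:
    - {"x": 0.253, "y": -0.95, "z": 0, "wx": 0, "wy": 0, "wz": 0, "claw": 1}
    - {"x": 0.253, "y": -0.95, "z": 0, "wx": 0, "wy": 0, "wz": 0, "claw": 1}
    - {"x": 0.253, "y": -0.95, "z": 0, "wx": 0, "wy": 0, "wz": 0, "claw": 1}
    - {"x": 0.253, "y": -0.95, "z": 0, "wx": 0, "wy": 0, "wz": 0, "claw": 1}
    - {"x": 0.253, "y": -0.95, "z": 0, "wx": 0, "wy": 0, "wz": 0, "claw": 1}
    - {"x": 0.253, "y": -0.95, "z": 0, "wx": 0, "wy": 0, "wz": 0, "claw": 1}
    - {"x": 0.253, "y": -0.95, "z": 0, "wx": 0, "wy": 0, "wz": 0, "claw": 1}
    - {"x": 0.253, "y": -0.95, "z": 0, "wx": 0, "wy": 0, "wz": 0, "claw": 1}
    - {"x": 0.253, "y": -0.95, "z": 0, "wx": 0, "wy": 0, "wz": 0, "claw": 1}
    - {"x": 0, "y": 0, "z": 0, "wx": 0, "wy": 0, "wz": 0, "claw": 1}

```text
t: 21.98
tcp_pos: [660.5, -73.3, 149.3]
tool_rot: [[0.269, 0.963, -0.001], [0.963, -0.269, -0.003], [-0.003, 0.0, -1.0]]
force: [-0.0, -0.2, -0.3]
finger_gap: 85.2
grip_force: 0.0
```

>>> send_rows:
  plan:
    - {"x": 0, "y": 0, "z": 0, "wx": 0, "wy": 0, "wz": 0, "claw": 1}
    - {"x": 0, "y": 0, "z": 0, "wx": 0, "wy": 0, "wz": 0, "claw": 1}
    - {"x": 0, "y": 0, "z": 0, "wx": 0, "wy": 0, "wz": 0, "claw": 1}

```text
t: 22.35
tcp_pos: [660.1, -65.2, 150.5]
tool_rot: [[0.259, 0.966, 0.0], [0.966, -0.259, 0.0], [0.0, 0.0, -1.0]]
force: [-0.4, 0.4, -0.7]
finger_gap: 85.4
grip_force: 0.0
```

```bash
python3 - <<'E'
from h import *
s=telemetry.get_state();print(s["tcp_pos"],s["t"])
grab("wrist","w9.png",1.5)
print(proj("wrist",[(661,-66,33)],s)*1.5)
E
```

```text
[660.10997111 -65.18600965 150.51018375] 22.35
[[384.33836475 290.42695462]]
```

View pics/w9.png

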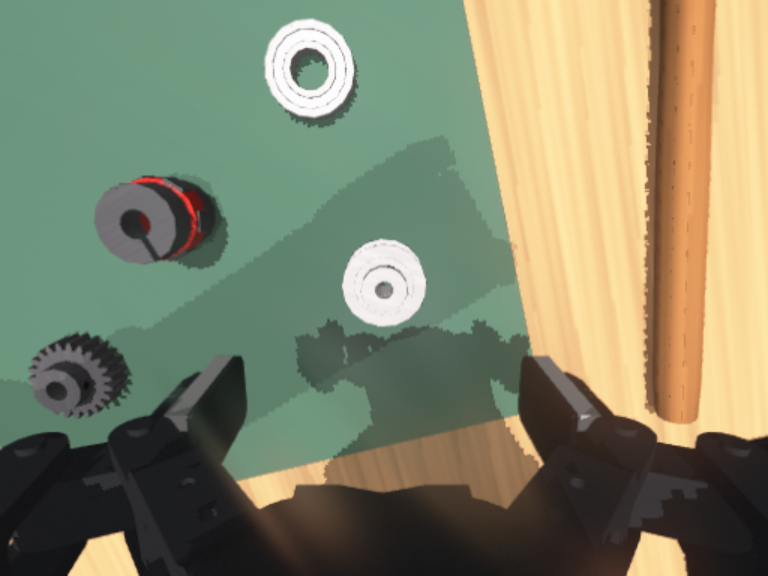

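The pulley's bore is at (384,290), matching the predicted pixel. Descend and grip.

>>> send_rows:
  plan:
    - {"x": 0.02, "y": 0, "z": -0.9, "wx": 0, "wy": 0, "wz": 0, "claw": 1}
    - {"x": 0, "y": 0, "z": -0.9, "wx": 0, "wy": 0, "wz": 0, "claw": 1}
    - {"x": 0, "y": 0, "z": -0.45, "wx": 0, "wy": 0, "wz": 0, "claw": 1}
    - {"x": 0, "y": 0, "z": -0.25, "wx": 0, "wy": 0, "wz": 0, "claw": 1}
    - {"x": 0, "y": 0, "z": 0, "wx": 0, "wy": 0, "wz": 0, "claw": 1}
    - {"x": 0, "y": 0, "z": 0, "wx": 0, "wy": 0, "wz": 0, "claw": -1}
    - {"x": 0, "y": 0, "z": 0, "wx": 0, "wy": 0, "wz": 0, "claw": -1}
    - {"x": 0, "y": 0, "z": 0, "wx": 0, "wy": 0, "wz": 0, "claw": -1}
    - {"x": 0, "y": 0, "z": 0, "wx": 0, "wy": 0, "wz": 0, "claw": -1}
    - {"x": 0, "y": 0, "z": 0, "wx": 0, "wy": 0, "wz": 0, "claw": -1}

```text
t: 23.65
tcp_pos: [662.0, -66.7, 26.9]
tool_rot: [[0.261, 0.965, 0.002], [0.965, -0.261, -0.0], [0.0, 0.002, -1.0]]
force: [-1.3, 1.0, 4.9]
finger_gap: 45.6
grip_force: 61.2
```

>>> send_rows:
  plan:
    - {"x": 0, "y": 0, "z": 0.4, "wx": 0, "wy": 0, "wz": 0, "claw": -1}
    - {"x": 0, "y": 0, "z": 1, "wx": 0, "wy": 0, "wz": 0, "claw": -1}
    - {"x": 0, "y": 0, "z": 1, "wx": 0, "wy": 0, "wz": 0, "claw": -1}
    - {"x": -0.269, "y": 0.957, "z": 0, "wx": 0, "wy": 0, "wz": 0, "claw": -1}
    - {"x": -0.269, "y": 0.957, "z": 0, "wx": 0, "wy": 0, "wz": 0, "claw": -1}
    - {"x": -0.269, "y": 0.957, "z": 0, "wx": 0, "wy": 0, "wz": 0, "claw": -1}
    - {"x": -0.269, "y": 0.957, "z": 0, "wx": 0, "wy": 0, "wz": 0, "claw": -1}
    - {"x": -0.269, "y": 0.957, "z": 0, "wx": 0, "wy": 0, "wz": 0, "claw": -1}
    - {"x": -0.269, "y": 0.957, "z": 0, "wx": 0, "wy": 0, "wz": 0, "claw": -1}
    - {"x": -0.269, "y": 0.957, "z": 0, "wx": 0, "wy": 0, "wz": 0, "claw": -1}

```text
t: 24.9
tcp_pos: [566.6, 269.8, 146.9]
tool_rot: [[0.261, 0.965, 0.001], [0.965, -0.261, 0.001], [0.001, 0.001, -1.0]]
force: [0.3, 1.1, -0.5]
finger_gap: 45.5
grip_force: 61.7
```

>>> send_rows:
  plan:
    - {"x": 0, "y": 0, "z": 0, "wx": 0, "wy": 0, "wz": 0, "claw": -1}
    - {"x": 0, "y": 0, "z": 0, "wx": 0, "wy": 0, "wz": 0, "claw": -1}
    - {"x": 0, "y": 0, "z": 0, "wx": 0, "wy": 0, "wz": 0, "claw": -1}

```text
t: 25.28
tcp_pos: [567.8, 266.6, 145.7]
tool_rot: [[0.263, 0.965, 0.001], [0.965, -0.263, -0.001], [-0.001, 0.001, -1.0]]
force: [-0.5, -0.5, -0.6]
finger_gap: 45.7
grip_force: 61.7
```

>>> send_rows:
  plan:
    - {"x": 0, "y": 0.02, "z": -0.9, "wx": 0, "wy": 0, "wz": 0, "claw": -1}
    - {"x": 0, "y": 0, "z": -0.8, "wx": 0, "wy": 0, "wz": 0, "claw": -1}
    - {"x": 0, "y": 0, "z": -0.45, "wx": 0, "wy": 0, "wz": 0, "claw": -1}
    - {"x": 0, "y": 0, "z": -0.15, "wx": 0, "wy": 0, "wz": 0, "claw": -1}
    - {"x": 0, "y": 0, "z": -0.05, "wx": 0, "wy": 0, "wz": 0, "claw": -1}
    - {"x": 0, "y": 0, "z": -0.02, "wx": 0, "wy": 0, "wz": 0, "claw": -1}
    - {"x": 0, "y": 0, "z": 0, "wx": 0, "wy": 0, "wz": 0, "claw": -1}
    - {"x": 0, "y": 0, "z": 0, "wx": 0, "wy": 0, "wz": 0, "claw": -1}

```text
t: 26.28
tcp_pos: [567.3, 269.4, 27.4]
tool_rot: [[0.261, 0.965, 0.001], [0.965, -0.261, 0.0], [0.001, 0.001, -1.0]]
force: [0.2, 0.8, -2.0]
finger_gap: 45.7
grip_force: 61.7
```

>>> send_rows:
  plan:
    - {"x": 0, "y": 0, "z": -0.02, "wx": 0, "wy": 0, "wz": 0, "claw": -1}
    - {"x": 0, "y": 0, "z": -0.02, "wx": 0, "wy": 0, "wz": 0, "claw": -1}
    - {"x": 0, "y": 0, "z": 0, "wx": 0, "wy": 0, "wz": 0, "claw": -1}

```text
t: 26.65
tcp_pos: [567.3, 269.4, 26.8]
tool_rot: [[0.261, 0.965, 0.002], [0.965, -0.261, -0.0], [0.0, 0.002, -1.0]]
force: [-3.6, -2.8, 15.3]
finger_gap: 45.9
grip_force: 63.3
```

Seated. Open part-way, rise, and go to the coupling.

>>> send_rows:
  plan:
    - {"x": 0, "y": 0, "z": 0, "wx": 0, "wy": 0, "wz": 0, "claw": 0.5}
    - {"x": 0, "y": 0, "z": 0, "wx": 0, "wy": 0, "wz": 0, "claw": 0.5}
    - {"x": 0, "y": 0, "z": 0, "wx": 0, "wy": 0, "wz": 0, "claw": 0.5}
    - {"x": 0, "y": 0, "z": 0, "wx": 0, "wy": 0, "wz": 0, "claw": 0.5}
    - {"x": 0, "y": 0, "z": 0.5, "wx": 0, "wy": 0, "wz": 0, "claw": 0.5}
    - {"x": 0, "y": 0, "z": 1, "wx": 0, "wy": 0, "wz": 0, "claw": 0.5}
    - {"x": 0, "y": 0, "z": 1, "wx": 0, "wy": 0, "wz": 0, "claw": 1}

```text
t: 27.52
tcp_pos: [566.7, 269.2, 150.7]
tool_rot: [[0.261, 0.965, -0.001], [0.965, -0.261, -0.0], [-0.0, -0.001, -1.0]]
force: [0.7, -0.1, 0.0]
finger_gap: 80.2
grip_force: 0.0
```

>>> send_rows:
  plan:
    - {"x": -0.035, "y": -0.887, "z": 0, "wx": 0, "wy": 0, "wz": 0, "claw": 1}
    - {"x": -0.035, "y": -0.887, "z": 0, "wx": 0, "wy": 0, "wz": 0, "claw": 1}
    - {"x": -0.035, "y": -0.887, "z": 0, "wx": 0, "wy": 0, "wz": 0, "claw": 1}
    - {"x": -0.035, "y": -0.887, "z": 0, "wx": 0, "wy": 0, "wz": 0, "claw": 1}
    - {"x": -0.035, "y": -0.887, "z": 0, "wx": 0, "wy": 0, "wz": 0, "claw": 1}
    - {"x": -0.035, "y": -0.887, "z": 0, "wx": 0, "wy": 0, "wz": 0, "claw": 1}
    - {"x": 0, "y": 0, "z": 0, "wx": 0, "wy": 0, "wz": 0, "claw": 1}
    - {"x": 0, "y": 0, "z": 0, "wx": 0, "wy": 0, "wz": 0, "claw": 1}
    - {"x": 0, "y": 0, "z": 0, "wx": 0, "wy": 0, "wz": 0, "claw": 1}

```text
t: 28.65
tcp_pos: [556.6, 4.8, 149.9]
tool_rot: [[0.259, 0.966, 0.0], [0.966, -0.259, 0.001], [0.001, 0.0, -1.0]]
force: [-0.6, -0.6, 0.9]
finger_gap: 85.2
grip_force: 0.0
```

```bash
python3 - <<'E'
from h import *
s=telemetry.get_state();print(s["tcp_pos"],s["t"])
grab("wrist","w10.png",1.5)
print(proj("wrist",[(557,3.5,57)],s)*1.5)
E
```

```text
[556.60919762   4.83272303 149.92878121] 28.65
[[383.89064892 304.69191707]]
```

View pics/w10.png

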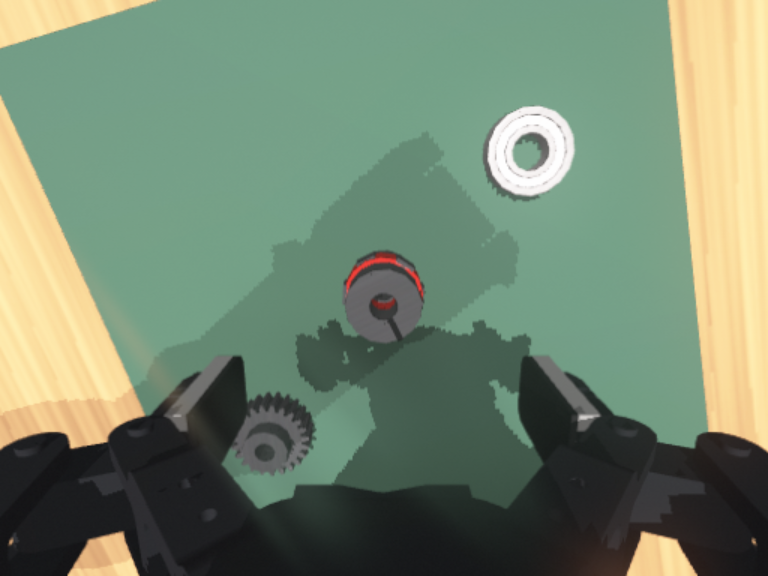

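The coupling's bore is at (384,305), on the prediction. Descend to TCP z of about 42, so the pads sit on the red band.

>>> send_rows:
  plan:
    - {"x": 0, "y": 0, "z": -0.9, "wx": 0, "wy": 0, "wz": 0, "claw": 1}
    - {"x": 0, "y": 0, "z": -0.8, "wx": 0, "wy": 0, "wz": 0, "claw": 1}
    - {"x": 0, "y": 0, "z": -0.45, "wx": 0, "wy": 0, "wz": 0, "claw": 1}
    - {"x": 0, "y": 0, "z": 0, "wx": 0, "wy": 0, "wz": 0, "claw": 1}
    - {"x": 0, "y": 0, "z": 0, "wx": 0, "wy": 0, "wz": 0, "claw": -1}
    - {"x": 0, "y": 0, "z": 0, "wx": 0, "wy": 0, "wz": 0, "claw": -1}
    - {"x": 0, "y": 0, "z": 0, "wx": 0, "wy": 0, "wz": 0, "claw": -1}
    - {"x": 0, "y": 0, "z": 0, "wx": 0, "wy": 0, "wz": 0, "claw": -1}
    - {"x": 0, "y": 0, "z": 0, "wx": 0, "wy": 0, "wz": 0, "claw": -1}
    - {"x": 0, "y": 0, "z": 0, "wx": 0, "wy": 0, "wz": 0, "claw": -1}

```text
t: 29.95
tcp_pos: [557.1, 3.3, 43.8]
tool_rot: [[0.261, 0.965, 0.002], [0.965, -0.261, -0.0], [0.0, 0.002, -1.0]]
force: [-1.8, -0.8, 6.5]
finger_gap: 40.4
grip_force: 59.5
```

>>> send_rows:
  plan:
    - {"x": 0, "y": 0, "z": 0.4, "wx": 0, "wy": 0, "wz": 0, "claw": -1}
    - {"x": 0, "y": 0, "z": 1, "wx": 0, "wy": 0, "wz": 0, "claw": -1}
    - {"x": 0, "y": 0, "z": 0.8, "wx": 0, "wy": 0, "wz": 0, "claw": -1}
    - {"x": -0.253, "y": 0.962, "z": 0, "wx": 0, "wy": 0, "wz": 0, "claw": -1}
    - {"x": -0.253, "y": 0.962, "z": 0, "wx": 0, "wy": 0, "wz": 0, "claw": -1}
    - {"x": -0.253, "y": 0.962, "z": 0, "wx": 0, "wy": 0, "wz": 0, "claw": -1}
    - {"x": -0.253, "y": 0.962, "z": 0, "wx": 0, "wy": 0, "wz": 0, "claw": -1}
    - {"x": -0.253, "y": 0.962, "z": 0, "wx": 0, "wy": 0, "wz": 0, "claw": -1}
    - {"x": -0.253, "y": 0.962, "z": 0, "wx": 0, "wy": 0, "wz": 0, "claw": -1}

```text
t: 31.08
tcp_pos: [480.2, 293.0, 152.8]
tool_rot: [[0.261, 0.965, 0.001], [0.965, -0.261, 0.0], [0.0, 0.001, -1.0]]
force: [1.5, 0.3, -1.8]
finger_gap: 40.6
grip_force: 61.4
```

>>> send_rows:
  plan:
    - {"x": 0, "y": 0, "z": 0, "wx": 0, "wy": 0, "wz": 0, "claw": -1}
    - {"x": 0, "y": 0, "z": 0, "wx": 0, "wy": 0, "wz": 0, "claw": -1}
    - {"x": 0, "y": 0, "z": 0, "wx": 0, "wy": 0, "wz": 0, "claw": -1}
    - {"x": 0, "y": 0, "z": 0, "wx": 0, "wy": 0, "wz": 0, "claw": -1}

```text
t: 31.58
tcp_pos: [481.2, 290.4, 152.3]
tool_rot: [[0.263, 0.965, 0.0], [0.965, -0.263, -0.001], [-0.001, 0.0, -1.0]]
force: [0.1, 0.4, -2.7]
finger_gap: 40.2
grip_force: 61.2
```

```bash
python3 - <<'E'
from h import *
s=telemetry.get_state();print(s["tcp_pos"],s["t"])
grab("wrist","w11.png",1.5)
E
```

```text
[481.20584477 290.4129324  152.2695199 ] 31.575
```

View pics/w11.png

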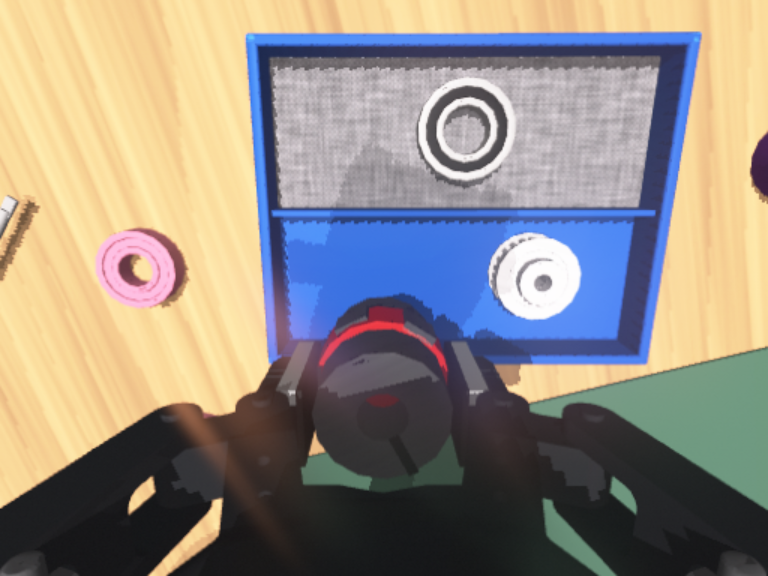

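The black bearing lies flat on the foam at (466,131), and the pulley stands in the bare bay at (537,280). The coupling is held above the free left part of that bay. Lower it.

>>> send_rows:
  plan:
    - {"x": 0, "y": 0.02, "z": -0.9, "wx": 0, "wy": 0, "wz": 0, "claw": -1}
    - {"x": 0, "y": 0, "z": -0.75, "wx": 0, "wy": 0, "wz": 0, "claw": -1}
    - {"x": 0, "y": 0, "z": -0.35, "wx": 0, "wy": 0, "wz": 0, "claw": -1}
    - {"x": 0, "y": 0, "z": -0.1, "wx": 0, "wy": 0, "wz": 0, "claw": -1}
    - {"x": 0, "y": 0, "z": -0.04, "wx": 0, "wy": 0, "wz": 0, "claw": -1}
    - {"x": 0, "y": 0, "z": -0.02, "wx": 0, "wy": 0, "wz": 0, "claw": -1}
    - {"x": 0, "y": 0, "z": 0, "wx": 0, "wy": 0, "wz": 0, "claw": -1}
    - {"x": 0, "y": 0, "z": 0, "wx": 0, "wy": 0, "wz": 0, "claw": -1}

```text
t: 32.62
tcp_pos: [480.8, 292.9, 44.7]
tool_rot: [[0.261, 0.965, 0.001], [0.965, -0.261, 0.0], [0.001, 0.001, -1.0]]
force: [0.7, -0.6, -1.8]
finger_gap: 40.3
grip_force: 61.3
```

>>> send_rows:
  plan:
    - {"x": 0, "y": 0, "z": -0.02, "wx": 0, "wy": 0, "wz": 0, "claw": -1}
    - {"x": 0, "y": 0, "z": -0.02, "wx": 0, "wy": 0, "wz": 0, "claw": -1}
    - {"x": 0, "y": 0, "z": 0, "wx": 0, "wy": 0, "wz": 0, "claw": -1}

```text
t: 33.0
tcp_pos: [480.8, 292.9, 43.7]
tool_rot: [[0.261, 0.965, 0.001], [0.965, -0.261, -0.0], [0.0, 0.001, -1.0]]
force: [-2.9, -2.7, 13.6]
finger_gap: 40.4
grip_force: 62.9
```

Seated. Release, rise, and withdraw toward the base side for a final look.

>>> send_rows:
  plan:
    - {"x": 0, "y": 0, "z": 0, "wx": 0, "wy": 0, "wz": 0, "claw": 0.4}
    - {"x": 0, "y": 0, "z": 0, "wx": 0, "wy": 0, "wz": 0, "claw": 0.4}
    - {"x": 0, "y": 0, "z": 0, "wx": 0, "wy": 0, "wz": 0, "claw": 0.4}
    - {"x": 0, "y": 0, "z": 0, "wx": 0, "wy": 0, "wz": 0, "claw": 0.4}
    - {"x": 0, "y": 0, "z": 0.4, "wx": 0, "wy": 0, "wz": 0, "claw": 0.4}
    - {"x": 0, "y": 0, "z": 1, "wx": 0, "wy": 0, "wz": 0, "claw": 0.4}
    - {"x": 0, "y": 0, "z": 1, "wx": 0, "wy": 0, "wz": 0, "claw": 0.4}
    - {"x": 0, "y": -0.8, "z": 0.6, "wx": 0, "wy": 0, "wz": 0, "claw": 0.4}
    - {"x": 0, "y": -0.8, "z": 0.6, "wx": 0, "wy": 0, "wz": 0, "claw": 0.4}

```text
t: 34.12
tcp_pos: [480.5, 212.1, 223.3]
tool_rot: [[0.26, 0.966, 0.0], [0.966, -0.26, 0.0], [0.0, 0.0, -1.0]]
force: [0.2, 0.0, -1.0]
finger_gap: 59.8
grip_force: 0.0
```

>>> send_rows:
  plan:
    - {"x": 0, "y": -0.8, "z": 0, "wx": 0, "wy": 0, "wz": 0, "claw": 0.4}
    - {"x": 0, "y": -0.8, "z": 0, "wx": 0, "wy": 0, "wz": 0, "claw": 0.4}
    - {"x": 0, "y": 0, "z": 0, "wx": 0, "wy": 0, "wz": 0, "claw": 0.4}
    - {"x": 0, "y": 0, "z": 0, "wx": 0, "wy": 0, "wz": 0, "claw": 0.4}

```text
t: 34.62
tcp_pos: [480.6, 133.3, 222.4]
tool_rot: [[0.261, 0.965, 0.0], [0.965, -0.261, 0.001], [0.001, 0.0, -1.0]]
force: [0.3, -0.2, 1.0]
finger_gap: 59.7
grip_force: 0.0
```

```bash
python3 - <<'E'
from h import *
s=telemetry.get_state();print(s["tcp_pos"],s["t"])
a=grab("side")[120:330,180:330];cv2.imwrite("pics/s12.png",cv2.resize(a,None,fx=2.8,fy=2.8,interpolation=cv2.INTER_CUBIC))
E
```

```text
[480.62618361 133.28994497 222.39886702] 34.625
```

View pics/s12.png

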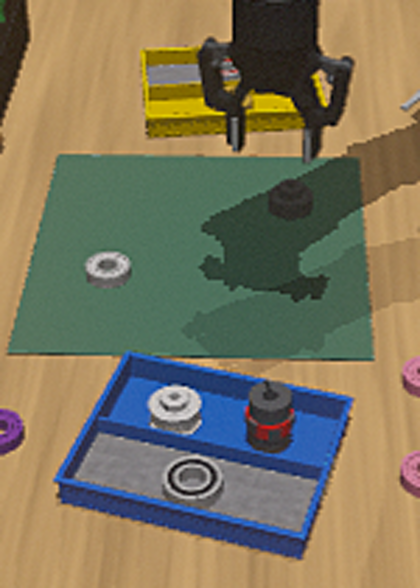

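The blue kit is right: pulley (175,405), coupling (270,415), black bearing flat at (192,480). The unwanted parts are still on the mat at (108,267) and (290,200). The gripper hides part of the yellow tray, so I check that one by numbers from the top camera.

```bash
python3 - <<'E'
from h import *
im=grab("top");hsv=cv2.cvtColor(im,cv2.COLOR_BGR2HSV)
m=(cv2.inRange(hsv,(0,110,60),(8,255,255))|cv2.inRange(hsv,(172,110,60),(180,255,255)))[135:225,345:435]
c=cv2.findNonZero(m);(u,v),r=cv2.minEnclosingCircle(c);print(len(c),r*2.4,cast("top",[[u+345,v+135]],22))
C=np.array([538,-320]);a=np.radians(7.4);R=np.array([[np.cos(a),np.sin(a)],[-np.sin(a),np.cos(a)]])
print("red in tray",R@(cast("top",[[u+345,v+135]],22)[0,:2]-C))
E
```

```text
75 17.736745834350586 [[ 542.99884534 -364.96055004   22.        ]]
red in tray [ -0.8335101  -45.22991019]
```

The red bearing sits at (-1,-45) mm in the yellow tray, within limits, and its ring is full-sized, so it lies flat. Hand in.

```bash
python3 -c "
from cell import finish_job;print(finish_job())"
```

```text
the job is handed in; nothing more can be done
None
```

Both kits are made up and the job is handed in at about 35 s of the 112 s; my last camera checks showed all five parts seated in their bays and the two unwanted parts still on the mat, but `finish_job` returned no verdict.

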